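# Wake, set and zero the kitchen scale, then weigh in the walnuts

### The job

Wake the kitchen scale and weigh the walnuts into the white bowl that stands on it: press the round key (on), then the square key (grams), then, with nothing touching the bowl, the wide bar key (zero, so that the bowl is not counted), each fully down and let up again before the next, and leave the slim key (timer) alone. Then pick up the scoop, tip all four walnuts into the bowl and lay the scoop flat on the worktop, clear of the scale. Do not shift the bowl on the scale or disturb the lemon and the spice jar.

Things in the scene. Friction and masses are not known exactly. Their poses are not given: they have to be found in the camera images.
- scale: White kitchen scale, fixed, 240 mm deep (its x) x 270 wide (y). Origin: centre of its underside, on the worktop; +x away from the robot, +y to its left. Left: steel plate 216 x 172 mm, centre y +44 mm, top z 46 mm. Right: strip (face z 34 mm) with, from far to near, a dark display and a column of four grey spring keys, tops 8 mm proud (z 42 mm): round, square, slim, wide bar.
- plate_centre (a point): Centre of the top of the scale's steel plate (scale y +44 mm, z 46 mm); axes as the scale's.
- key_round_top (a point): Centre of the top of the round key (on), 30 mm across, the farthest of the column, next to the display, a dark raised broken ring on it. At scale x +47, y -95 mm; axes as the scale's.
- key_square_top (a point): Centre of the top of the square key (grams), 26 x 26 mm, second from the display, 50 mm nearer than the round key.
- key_slim_top (a point): Centre of the top of the slim key (timer, to be left alone), 14 mm deep x 30 mm wide, third from the display, 42 mm nearer than the square key.
- key_bar_top (a point): Centre of the top of the wide bar key (zero), 26 mm deep x 56 mm wide, the nearest to the robot, 45 mm nearer than the slim key.
- key_round (a joint): Travel of the round key, m: 0 up, 0.005 fully down (about 4 N).
- key_square (a joint): Travel of the square key, m: 0 up, 0.005 fully down (about 4 N).
- key_slim (a joint): Travel of the slim key, m: 0 up, 0.005 fully down.
- key_bar (a joint): Travel of the wide bar key, m: 0 up, 0.005 fully down (about 4 N).
- bowl: White round bowl, loose, 0.40 kg, standing on the scale's plate. Rim 154 mm across, 58 mm high, wall 5 mm, foot 69 mm across. Origin: centre of its underside, z up; the rim is 104 mm above the worktop.
- scoop: Steel scoop with black handle, loose, 0.16 kg, on the worktop left of the scale, holding the walnuts. Origin: on its underside; +x to the open nose, handle to -x, z up. Trough: x -55 mm (closed back) to +65 mm (nose), inside 74, outside 79 mm wide; sides 46 mm high at the back, 14 at the nose; floor 2.5 mm thick, flat to x +30 mm, then rising 6 mm to the lip.
- scoop_handle (a point): Middle of the scoop's handle, at scoop x -110 mm, z 44 mm. The handle is a straight bar along the scoop's x, 82 mm long (x -150 to -68 mm), 17 mm wide (y), 20 mm high (z 34 to 54 mm). Axes as the scoop's.
- scoop_lip (a point): Middle of the scoop's front lip, at scoop x +65 mm, z 8.5 mm, 79 mm wide.
- walnut_1_centre (a point): Centre of walnut 1, a brown walnut in its shell, 34 to 37 mm across, 12 g.
- walnut_2_centre (a point): Centre of walnut 2, a brown walnut in its shell, 34 to 37 mm across, 12 g.
- walnut_3_centre (a point): Centre of walnut 3, a brown walnut in its shell, 34 to 37 mm across, 12 g.
- walnut_4_centre (a point): Centre of walnut 4, a brown walnut in its shell, 34 to 37 mm across, 12 g.
- spice_jar: Bystander: spice jar with a black lid, 40 mm across, 105 mm high, loose. Origin: centre of its underside.
- lemon: Bystander: lemon, 83 x 58 x 58 mm, loose. Origin: centre of its underside.

How it is judged:
On the way, in this order (a step that is already met when the one before it is completed fails the run):
1. the round key is pressed down by itself (value of joint key_round above 0.0035 m and value of joint each of key_square, key_slim, key_bar below 0.0012 m), for 0.1 s.
2. the square key is pressed down by itself, the round key being up again (value of joint key_square above 0.0035 m and value of joint each of key_round, key_slim, key_bar below 0.0012 m), for 0.1 s.
3. the wide bar key is pressed down by itself, the others being up, with the bowl on the plate and not touched by the robot or by the scoop (value of joint key_bar above 0.0035 m and value of joint each of key_round, key_square, key_slim below 0.0012 m and horizontal distance between bowl and plate_centre below 0.045 m and z of bowl in the frame of plate_centre below 0.008 m and angle between bowl's own z axis and vertical below 0.1 rad and contact force between each of the arm, the fingers, scoop and bowl below 0.1 N), for 0.1 s.
4. all four walnuts lie in the bowl on the scale (horizontal distance between each of walnut_1_centre, walnut_2_centre, walnut_3_centre, walnut_4_centre and bowl below 0.07 m and z of walnut_1_centre in the frame of bowl between 0.005 and 0.056 m and z of walnut_2_centre in the frame of bowl between 0.005 and 0.056 m and z of walnut_3_centre in the frame of bowl between 0.005 and 0.056 m and z of walnut_4_centre in the frame of bowl between 0.005 and 0.056 m and horizontal distance between bowl and plate_centre below 0.045 m and z of bowl in the frame of plate_centre below 0.008 m and angle between bowl's own z axis and vertical below 0.1 rad), for 0.3 s.
At the end, for the whole second after the job is handed in: All four walnuts rest in the bowl (within 70 mm of its axis, below the rim); the bowl stands upright on the plate within 45 mm of its centre; the scoop lies flat, right way up and still on the worktop (within 6 mm, 0.08 rad), touching neither scale nor bowl; all keys are up (all of step 4 and height (world z) of scoop below 0.006 m and angle between scoop's own z axis and vertical below 0.08 rad and contact force between scoop and scale below 0.05 N and contact force between scoop and bowl below 0.05 N and linear speed of each of scoop, bowl below 0.02 m/s and linear speed of each of walnut_1, walnut_2, walnut_3, walnut_4 below 0.06 m/s and value of joint each of key_round, key_square, key_slim, key_bar below 0.0012 m).
It fails at once if the slim key is pressed (over 2 mm) (value of joint key_slim above 0.002 m).
It fails at once if the bowl is shoved (over 30 mm) or tipped (over 0.3 rad) (distance of bowl from where it was at the start of the episode above 0.03 m or angle between bowl's own z axis and vertical above 0.3 rad).
It fails at once if the spice jar or the lemon is moved more than 30 mm (distance of any of spice_jar, lemon from where it was at the start of the episode above 0.03 m).
It also fails if it takes over 61 s, if anything falls off the work surface, if the arm or the gripper's body presses on something with over 40 N, if the wrist force passes 120 N, or if a joint passes its speed limit or range.

### The arm

A 7-joint arm with a two-finger parallel gripper is mounted at the origin on a cart in front of the work surface, level with it; the furniture and walls round the work are solid. World frame = base frame: x ahead of the robot, y to its left, z up, the work surface at z = 0. Lengths are in m, angles in rad, forces in N, time in s.
With the tool pointing down it reaches from about 0.425 to 0.875 m from the base axis. Payload 4.7 kg.
Tool frame: the origin (TCP) lies at the very end of the fingers, on their centre line; the grasp point (between the pads) lies 19 mm behind it (grip_point_offset is the distance from the TCP to the grasp point, in m); x points along the fingers, z is the direction in which the jaws open and shut, and the axes are right-handed (so a half turn about x gives the same grasp; the last joint's range is limited). The gripper opens to 87 mm and grips with 3 to 60 N. Pads are 19 mm wide; open, the fingers measure 117 mm over their backs; the gripper's body (75 mm by 190 mm) begins 51 mm behind the grasp point.
Start: joints at [0.014, 0.321, -0.07, 1.45, 0.023, 1.371, -0.057], TCP at [0.65, -0, 0.223] pointing down, gripper open.
Joint ranges: [-2.86, 2.86], [-0.3, 2.09], [-1.38, 1.24], [0.06, 2.45], [-1.56, 4.7], [0.09, 2.05], [-2.69, 2.69]. Speed limits (rad/s): [2.57, 2.57, 3.14, 3.14, 3.14, 3.14, 3.14].

### API

Orientations are given as a rotation vector (axis times angle).
In Python, from bench import get_state, get_image, calibration, close_job, grip_point_offset gives the robot as it stands.
- The arm moves only by the tool play_rows, never from a script. Its argument "targets" is a list of rows, each an object with "claw": the closure, from 0 (fully open) to 1 (shut); "linear": the shift along the tool's x, y, z as a fraction of full scale, a list of three; "rotation": the turn, a rotation vector about the tool's x, y, z as a fraction of full scale, a list of three. In form: [{"claw": claw, "linear": [x, y, z], "rotation": [wx, wy, wz]}, ...]. A call has 1 to 10 rows; each row shifts and turns the pose as measured when the row begins, along the tool's axes as they then stand; what a row does not reach is not made up. Full scale, the value 1, is 2.5 cm for a shift and 90 degrees for a turn. A row lasts 1/12 s, in which the tool goes at most 41.7 mm and 7.16 degrees, less where a joint would pass 70% of its speed; a pose out of reach is approached as far as the arm can. A call with a number of a shift or a turn outside -1 to 1 is refused whole. A call with a gripper value outside its range is refused whole. The fingers move at their own pace and stop on an object; "newtons" is the grip in N (left out, the last holds). Time passes only in rows, so rows that do not move let the fingers close. It gives the time, the measured TCP pose, the force and the opening at its end, in the units of the state.
- get_state(): the state, without advancing time (a new reading comes with each control period).
- get_image(name): name is "scene" or "side" or "wrist"; returns the picture (400x640x3 uint8, blue, green, red); there is no depth.
- calibration(name): a dict with "fx", "fy", "cx", "cy" (pixels), "rvec" (rotation vector, rad) and "tvec" (3), from world to camera coordinates, as OpenCV has them; the wrist camera has in their place "hand_eye" (4x4, takes a point from camera to tool coordinates, whose origin is the TCP and whose axes are the tool frame's). Camera axes: x right, y down, z forward; pixel columns grow to the right and rows downward; lengths in m; the calibration is good to about 2 mm. A picture is of the moment at which its call begins: read the wrist's pose just before it. calibration takes no time and is no camera call.
- close_job(): hands the job in, once; it reports no verdict.
The state is a dict: "time": time; "joint_positions": joint angles; "qd": joint speeds; "joint_torque": joint torques, N m; "position": TCP position; "tool_rot": TCP orientation; "ft_force": force on the tool from outside, world axes, zero at the start; "torque": the same for the moment, N m; "grip_width": opening from 0.0 (shut) to 1.0 (fully open).
Only numpy, scipy, OpenCV 4.12 (cv2) and the standard library are available. Lean on these libraries where they do the work, as an engineer would, in place of code of your own. Each camera call takes 0.05 s, during which the arm holds its last target. There are 200 camera calls.

## Working session

There is one attempt and no reset: what is moved stays moved. The work goes in short steps, Python scripts to look and compute and a tool call to move; the robot and the scene stay as the last step left them, time stands still between calls to the robot, and variables do not carry over. Pictures are saved under pics/ and viewed, about 8 in all and at most 12, crops included, and the job is handed in when it is done.

Besides the shell and the picture viewer there is one more tool, called as name(argument=value, ...), one argument or row to a line, values as JSON. play_rows: Moves the arm, as the interface text tells. Shift numbers are shares of 2.5 cm and turn numbers shares of 90 degrees, none past 1 either way. Its arguments: {"type":"object","properties":{"targets":{"type":"array"},"newtons":{"type":"number"}},"required":["targets"]}

```bash
mkdir -p pics; cat > h.py <<'E'
import numpy as np, cv2
from scipy.spatial.transform import Rotation as R
from bench import get_state,get_image,calibration,close_job,grip_point_offset
def cam(name,st=None):
    c=calibration(name);K=np.array([[c['fx'],0,c['cx']],[0,c['fy'],c['cy']],[0,0,1.]])
    if 'hand_eye' in c:
        T=np.eye(4);T[:3,:3]=R.from_rotvec(st['tool_rot']).as_matrix();T[:3,3]=st['position']
        M=T@np.array(c['hand_eye']);return K,M[:3,:3],M[:3,3]
    A=R.from_rotvec(np.ravel(c['rvec'])).as_matrix();return K,A.T,-A.T@np.ravel(c['tvec'])
def cast(C,uv,z):
    K,A,o=C;d=A@np.linalg.solve(K,[uv[0],uv[1],1.]);return o+d*(z-o[2])/d[2]
def proj(C,p):
    K,A,o=C;q=K@(A.T@(np.array(p)-o));return q[:2]/q[2]
E
python3 - <<'E'
from h import *
st=get_state();print({k:np.round(v,3) for k,v in st.items()},grip_point_offset)
a=get_image('scene');b=get_image('side');w=get_image('wrist')
for n,i in zip(('scene','side','wrist'),(a,b,w)): cv2.imwrite(f'pics/{n}0.png',i)
print(R.from_rotvec(st['tool_rot']).as_matrix().round(3)); print([ (cam(n,st)[2].round(3)) for n in('scene','side','wrist')])
E
```

```text
{'time': np.float64(0.0), 'joint_positions': array([ 0.014,  0.322, -0.07 ,  1.452,  0.023,  1.371, -0.057]), 'qd': array([-0.   ,  0.001, -0.001,  0.001,  0.   , -0.001,  0.   ]), 'joint_torque': array([-0.0000e+00, -4.9128e+01, -4.0400e-01, -3.1253e+01, -6.4000e-02,
        4.4000e-02,  0.0000e+00]), 'position': array([ 0.649, -0.   ,  0.221]), 'tool_rot': array([-0.   ,  1.573, -0.   ]), 'ft_force': array([-0.211,  0.138,  0.17 ]), 'torque': array([-0.011,  0.024,  0.037]), 'grip_width': np.float64(0.999)} 0.0187
[[-0.002 -0.     1.   ]
 [-0.     1.     0.   ]
 [-1.    -0.    -0.002]]
[array([0.128, 0.931, 0.605]), array([ 0.163, -0.313,  0.726]), array([0.65 , 0.069, 0.385])]
```

View pics/scene0.png

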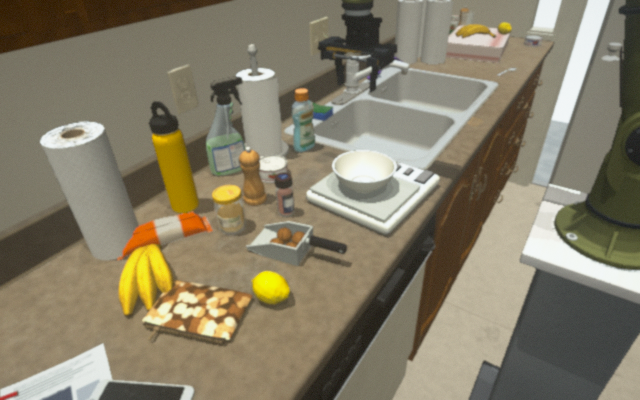

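View pics/side0.png

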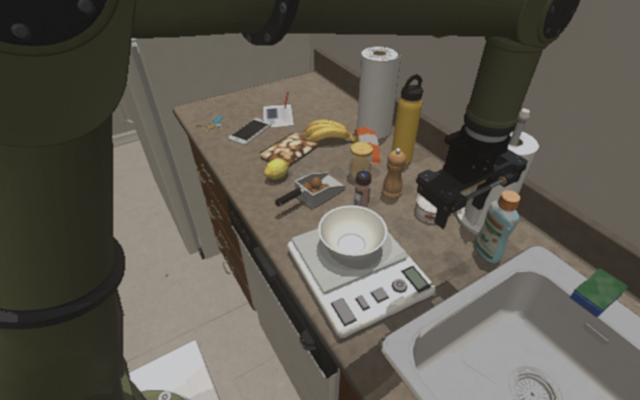

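The scene view shows the scoop at about (290,243), the lemon at (270,288), the small jar at (285,195) and the bowl at (363,172). In the side view the keys are the bar at (343,311), slim at (362,302), square at (380,295) and round at (399,285). The scoop handle runs from (280,200) to (300,190). Next I'll cast rays.

```bash
python3 - <<'E'
from h import *
C=cam('side');S=cam('scene')
for n,uv,z in [('bar',(343,311),.042),('slim',(362,302),.042),('sq',(380,295),.042),('round',(399,285),.042),('rimL',(318,235),.104),('rimR',(387,237),.104),('lemon',(277,170),.029),('jarlid',(363,175),.105),('hEnd',(280,201),.044),('hFront',(301,189),.044)]: print(n,cast(C,uv,z).round(3))
for n,uv,z in [('rimL',(332,168),.104),('rimR',(396,170),.104),('hEnd',(345,248),.044),('hFront',(312,240),.044),('lemon',(271,288),.029),('jarlid',(285,177),.105),('nose',(250,245),.0085)]: print('S',n,cast(S,uv,z).round(3))
a=cv2.imread('pics/side0.png');b=cv2.imread('pics/scene0.png')
cv2.imwrite('pics/crop1.png',np.hstack([cv2.resize(a[150:340,250:450],None,fx=2,fy=2,interpolation=3)[:380],cv2.resize(b[140:330,240:440],None,fx=2,fy=2,interpolation=3)]))
E
```

```text
bar [0.42  0.032 0.042]
slim [0.465 0.029 0.042]
sq [0.506 0.023 0.042]
round [0.556 0.022 0.042]
rimL [0.454 0.186 0.104]
rimR [0.579 0.103 0.104]
lemon [0.52  0.531 0.029]
jarlid [0.661 0.305 0.105]
hEnd [0.46  0.39  0.044]
hFront [0.53  0.403 0.044]
S rimL [0.585 0.219 0.104]
S rimR [0.452 0.15  0.104]
S hEnd [0.448 0.388 0.044]
S hFront [0.519 0.403 0.044]
S lemon [0.517 0.542 0.029]
S jarlid [0.655 0.311 0.105]
S nose [0.65  0.454 0.008]
```

View pics/crop1.png

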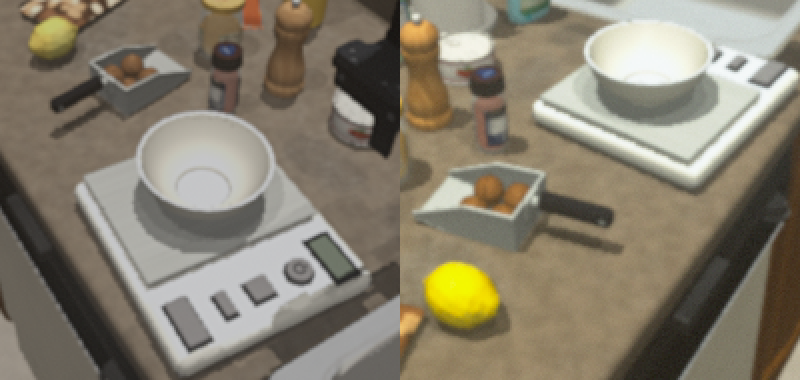

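The crop shows the key column clearly. Bar to round measures 136 mm against the 137 mm given, with the scale's yaw at about -4°. The scoop handle points towards the robot. Next I go above the keys for a close look.

play_rows(
  targets=[
    {"claw":1,"linear":[0,0.15,-0.8],"rotation":[0,0,0]},
    {"claw":1,"linear":[0,0.15,-0.8],"rotation":[0,0,0]},
    {"claw":1,"linear":[0,0.15,-0.8],"rotation":[0,0,0]},
    {"claw":1,"linear":[0,0.15,-0.8],"rotation":[0,0,0]},
    {"claw":1,"linear":[0,0.15,-0.8],"rotation":[0,0,0]},
    {"claw":1,"linear":[0,0.1,-0.4],"rotation":[0,0,0]},
    {"claw":1,"linear":[0,0,0],"rotation":[0,0,0]},
    {"claw":1,"linear":[0,0,0],"rotation":[0,0,0]},
  ],
  newtons=20,
)

```text
time: 0.82
position: [0.5332, 0.0215, 0.2174]
tool_rot: [-0.0, 1.579, -0.001]
ft_force: [1.1, -0.6, 1.0]
grip_width: 0.478
```

```bash
python3 - <<'E'
from h import *
st=get_state();w=get_image('wrist');cv2.imwrite('pics/w1.png',w)
print(st['position'],st['tool_rot'],st['grip_width'])
C=cam('wrist',st)
for p in [(.42,.032,.042),(.465,.029,.042),(.506,.023,.042),(.556,.022,.042),(.519,.164,.104)]: print(proj(C,p).round(1))
E
```

```text
[0.53324992 0.02145438 0.21737575] [-2.71344108e-04  1.57858731e+00 -1.24119900e-03] 0.47810808502911534
[205.8 175. ]
[250.7 178. ]
[291.5 183.9]
[341.1 184.9]
[298.7  10.5]
```

View pics/w1.png

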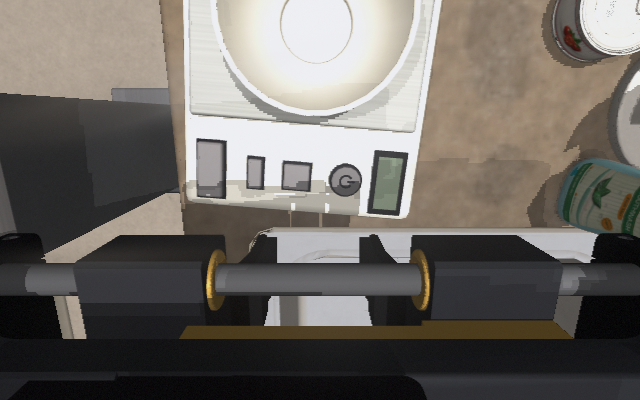

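The wrist picture shows bar (211,168), slim (256,172), square (297,176), round (345,180) and the bowl's inner circle at about (316,25).

```bash
python3 - <<'E'
from h import *
st=get_state();C=cam('wrist',st)
for n,uv,z in [('bar',(211,168.5),.042),('slim',(256,172.5),.042),('sq',(297,176),.042),('rd',(345.5,180),.042),('foot',(316,25),.053),('rimright',(415,15),.104),('rimleft',(217,15),.104),('rimbot',(312,113),.104)]: print(n,cast(C,uv,z).round(4))
E
```

```text
bar [0.4259 0.0386 0.042 ]
slim [0.4708 0.0346 0.042 ]
sq [0.5118 0.0311 0.042 ]
rd [0.5605 0.0271 0.042 ]
foot [0.5312 0.1661 0.053 ]
rimright [0.604  0.1609 0.104 ]
rimleft [0.4593 0.1612 0.104 ]
rimbot [0.5286 0.0919 0.104 ]
```

play_rows(
  targets=[
    {"claw":1,"linear":[0.6,0.1,0.55],"rotation":[0,0,0]},
    {"claw":1,"linear":[0.8,0.1,0.55],"rotation":[0,0,0]},
    {"claw":1,"linear":[0.8,0,0],"rotation":[0,0,0]},
    {"claw":1,"linear":[0.8,0,0],"rotation":[0,0,0]},
    {"claw":1,"linear":[0.8,0,0],"rotation":[0,0,0]},
    {"claw":1,"linear":[0.8,0,0],"rotation":[0,0,0]},
    {"claw":1,"linear":[0.8,0,0],"rotation":[0,0,0]},
    {"claw":1,"linear":[0.4,0,0],"rotation":[0,0,0]},
    {"claw":1,"linear":[0,0,0],"rotation":[0,0,0]},
    {"claw":1,"linear":[0,0,0],"rotation":[0,0,0]},
  ],
)

```text
time: 1.7
position: [0.5721, 0.0236, 0.0655]
tool_rot: [0.003, 1.572, -0.005]
ft_force: [0.4, -0.1, -0.5]
grip_width: 0.007
```

play_rows(
  targets=[
    {"claw":1,"linear":[0.1,0.1,-0.4],"rotation":[0,0,0]},
    {"claw":1,"linear":[0.2,0,0],"rotation":[0,0,0]},
    {"claw":1,"linear":[0,0,0],"rotation":[0,0,0]},
    {"claw":1,"linear":[0,0,0],"rotation":[0,0,0]},
  ],
)

```text
time: 2.03
position: [0.5638, 0.0265, 0.0608]
tool_rot: [0.004, 1.567, -0.005]
ft_force: [0.8, 0.5, 0.1]
grip_width: -0.003
```

```bash
python3 - <<'E'
from h import *
w=get_image('side');cv2.imwrite('pics/s2.png',cv2.resize(w[220:350,290:460],None,fx=3,fy=3,interpolation=3))
E
```

```text
(no output)
```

View pics/s2.png

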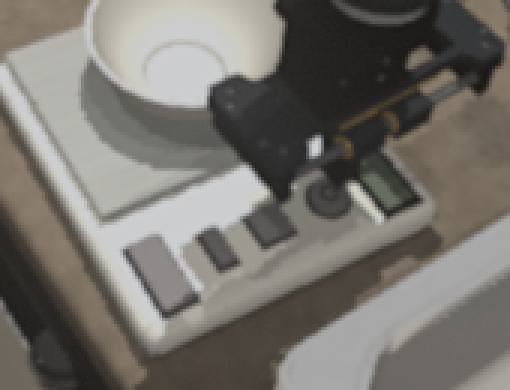

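```bash
python3 - <<'E'
from h import *
st=get_state();C=cam('side')
f=lambda p:((proj(C,p)-[290,220])*3).round()
p=st['position'];print(p,f(p),f(p+[.0,0,.03]),f(p+[.015,0,0]),f(p-[.015,0,0]),f([.5605,.0271,.042]),f([.556,.022,.042]), f(p+[-.095,0,.075]), f(p+[.095,0,.075]))
E
```

```text
[0.56396772 0.02643885 0.06090687] [335. 169.] [341. 143.] [352. 160.] [319. 179.] [327. 187.] [327. 195.] [234. 161.] [457.  44.]
```

play_rows(
  targets=[
    {"claw":1,"linear":[0.25,-0.05,-0.15],"rotation":[0,0,0]},
    {"claw":1,"linear":[0.3,0,0],"rotation":[0,0,0]},
    {"claw":1,"linear":[0.2,0,0],"rotation":[0,0,0]},
    {"claw":1,"linear":[0.1,0,0],"rotation":[0,0,0]},
  ],
)

```text
time: 2.42
position: [0.5619, 0.0251, 0.0403]
tool_rot: [0.004, 1.561, -0.005]
ft_force: [0.3, 0.2, 2.8]
grip_width: 0.006
```

play_rows(
  targets=[
    {"claw":1,"linear":[0.2,0,0],"rotation":[0,0,0]},
    {"claw":1,"linear":[0.2,0,0],"rotation":[0,0,0]},
    {"claw":1,"linear":[0.2,0,0],"rotation":[0,0,0]},
  ],
)

```text
time: 2.67
position: [0.5622, 0.0251, 0.0367]
tool_rot: [0.004, 1.565, -0.006]
ft_force: [-16.4, -1.1, 38.3]
grip_width: 0.003
```

play_rows(
  targets=[
    {"claw":1,"linear":[0,0,0],"rotation":[0,0,0]},
    {"claw":1,"linear":[0,0,0],"rotation":[0,0,0]},
  ],
)

```text
time: 2.83
position: [0.5629, 0.0252, 0.0407]
tool_rot: [0.004, 1.563, -0.006]
ft_force: [-1.4, 0.5, 2.2]
grip_width: 0.008
```

play_rows(
  targets=[
    {"claw":1,"linear":[0.15,0,0],"rotation":[0,0,0]},
    {"claw":1,"linear":[0.12,0,0],"rotation":[0,0,0]},
    {"claw":1,"linear":[0.12,0,0],"rotation":[0,0,0]},
    {"claw":1,"linear":[0.1,0,0],"rotation":[0,0,0]},
    {"claw":1,"linear":[0.1,0,0],"rotation":[0,0,0]},
  ],
)

```text
time: 3.25
position: [0.5637, 0.0253, 0.0371]
tool_rot: [0.003, 1.565, -0.007]
ft_force: [-8.4, -0.9, 22.9]
grip_width: 0.009
```

play_rows(
  targets=[
    {"claw":1,"linear":[0.09,0,0],"rotation":[0,0,0]},
    {"claw":1,"linear":[0.09,0,0],"rotation":[0,0,0]},
    {"claw":1,"linear":[-0.5,0,0],"rotation":[0,0,0]},
    {"claw":1,"linear":[-0.5,0,0],"rotation":[0,0,0]},
    {"claw":1,"linear":[-0.1,0.1,-0.6],"rotation":[0,0,0]},
    {"claw":1,"linear":[0,0.1,-0.6],"rotation":[0,0,0]},
    {"claw":1,"linear":[0,0,-0.5],"rotation":[0,0,0]},
    {"claw":1,"linear":[0,0,-0.2],"rotation":[0,0,0]},
    {"claw":1,"linear":[0,0,0],"rotation":[0,0,0]},
    {"claw":1,"linear":[0,0,0],"rotation":[0,0,0]},
  ],
)

```text
time: 4.08
position: [0.5153, 0.0307, 0.0621]
tool_rot: [0.004, 1.566, -0.008]
ft_force: [0.3, -0.1, -0.2]
grip_width: 0.005
```

play_rows(
  targets=[
    {"claw":1,"linear":[0.25,-0.05,-0.2],"rotation":[0,0,0]},
    {"claw":1,"linear":[0.3,0,-0.05],"rotation":[0,0,0]},
    {"claw":1,"linear":[0.2,0,0],"rotation":[0,0,0]},
    {"claw":1,"linear":[0.15,0,0],"rotation":[0,0,0]},
    {"claw":1,"linear":[0.12,0,0],"rotation":[0,0,0]},
    {"claw":1,"linear":[0.1,0,0],"rotation":[0,0,0]},
    {"claw":1,"linear":[0.1,0,0],"rotation":[0,0,0]},
  ],
)

```text
time: 4.67
position: [0.5111, 0.0291, 0.0371]
tool_rot: [0.004, 1.568, -0.01]
ft_force: [-8.8, -0.8, 22.3]
grip_width: 0.007
```

play_rows(
  targets=[
    {"claw":1,"linear":[0.09,0,0],"rotation":[0,0,0]},
    {"claw":1,"linear":[0.09,0,0],"rotation":[0,0,0]},
    {"claw":1,"linear":[-0.5,0,0],"rotation":[0,0,0]},
    {"claw":1,"linear":[-0.5,0,0],"rotation":[0,0,0]},
    {"claw":1,"linear":[-0.2,0.1,-0.6],"rotation":[0,0,0]},
    {"claw":1,"linear":[0,0.1,-0.8],"rotation":[0,0,0]},
    {"claw":1,"linear":[0,0.1,-0.8],"rotation":[0,0,0]},
    {"claw":1,"linear":[0,0,-0.7],"rotation":[0,0,0]},
    {"claw":1,"linear":[0,0,-0.2],"rotation":[0,0,0]},
    {"claw":1,"linear":[0,0,0],"rotation":[0,0,0]},
  ],
)

```text
time: 5.5
position: [0.4342, 0.0376, 0.0671]
tool_rot: [0.005, 1.568, -0.011]
ft_force: [0.6, -0.3, 0.1]
grip_width: 0.006
```

play_rows(
  targets=[
    {"claw":1,"linear":[0.2,-0.05,-0.2],"rotation":[0,0,0]},
    {"claw":1,"linear":[0.2,0,-0.05],"rotation":[0,0,0]},
    {"claw":1,"linear":[0.2,0,0],"rotation":[0,0,0]},
  ],
)

```text
time: 5.75
position: [0.4306, 0.0361, 0.0518]
tool_rot: [0.006, 1.564, -0.011]
ft_force: [-0.9, -0.4, 0.9]
grip_width: -0.001
```

play_rows(
  targets=[
    {"claw":1,"linear":[0.2,0,-0.1],"rotation":[0,0,0]},
    {"claw":1,"linear":[0.2,0,0],"rotation":[0,0,0]},
    {"claw":1,"linear":[0.15,0,0],"rotation":[0,0,0]},
    {"claw":1,"linear":[0.12,0,0],"rotation":[0,0,0]},
    {"claw":1,"linear":[0.1,0,0],"rotation":[0,0,0]},
    {"claw":1,"linear":[0.1,0,0],"rotation":[0,0,0]},
  ],
)

```text
time: 6.25
position: [0.4288, 0.0359, 0.0369]
tool_rot: [0.006, 1.573, -0.014]
ft_force: [-10.8, -1.1, 25.8]
grip_width: 0.007
```

play_rows(
  targets=[
    {"claw":1,"linear":[0.09,0,0],"rotation":[0,0,0]},
    {"claw":1,"linear":[0.09,0,0],"rotation":[0,0,0]},
    {"claw":1,"linear":[-0.5,0,0],"rotation":[0,0,0]},
    {"claw":1,"linear":[-0.9,0,0],"rotation":[0,0,0]},
    {"claw":1,"linear":[-1,0,0],"rotation":[0,0,0]},
    {"claw":1,"linear":[-1,0,0],"rotation":[0,0,0]},
    {"claw":1,"linear":[-1,0,0],"rotation":[0,0,0]},
    {"claw":1,"linear":[-1,0,0],"rotation":[0,0,0]},
    {"claw":1,"linear":[-0.6,0.3,0],"rotation":[0,0,0]},
    {"claw":1,"linear":[0,0.6,0.2],"rotation":[0,0,0]},
  ],
)

```text
time: 7.08
position: [0.4362, 0.0569, 0.1915]
tool_rot: [0.008, 1.579, -0.02]
ft_force: [0.3, 0.6, -0.9]
grip_width: 0.004
```

play_rows(
  targets=[
    {"claw":0.3,"linear":[0,1,0.2],"rotation":[0,0,0]},
    {"claw":0.3,"linear":[0,1,0.2],"rotation":[0,0,0]},
    {"claw":0.3,"linear":[0,1,0.2],"rotation":[0,0,0]},
    {"claw":0.3,"linear":[0,1,0.2],"rotation":[0,0,0]},
    {"claw":0.3,"linear":[0,1,0],"rotation":[0,0,0]},
    {"claw":0.3,"linear":[0,1,0],"rotation":[0,0,0]},
    {"claw":0.3,"linear":[0,1,0],"rotation":[0,0,0]},
    {"claw":0.3,"linear":[0,1,0],"rotation":[0,0,0]},
    {"claw":0.3,"linear":[0,1,0],"rotation":[0,0,0]},
    {"claw":0.3,"linear":[0,0.6,0],"rotation":[0,0,0]},
  ],
)

```text
time: 7.92
position: [0.468, 0.3064, 0.1869]
tool_rot: [0.018, 1.575, -0.024]
ft_force: [0.0, -0.7, 0.2]
grip_width: 0.659
```

play_rows(
  targets=[
    {"claw":0.3,"linear":[0,0.5,0],"rotation":[-0.079,0,0]},
    {"claw":0.3,"linear":[0,0,0],"rotation":[-0.079,0,0]},
    {"claw":0.3,"linear":[0,0,0],"rotation":[-0.079,0,0]},
    {"claw":0.3,"linear":[0,0,0],"rotation":[-0.079,0,0]},
    {"claw":0.3,"linear":[0,0,0],"rotation":[-0.079,0,0]},
    {"claw":0.3,"linear":[0,0,0],"rotation":[-0.079,0,0]},
    {"claw":0.3,"linear":[0,0,0],"rotation":[-0.079,0,0]},
    {"claw":0.3,"linear":[0,0,0],"rotation":[-0.079,0,0]},
    {"claw":0.3,"linear":[0,0,0],"rotation":[-0.079,0,0]},
    {"claw":0.3,"linear":[0,0,0],"rotation":[-0.079,0,0]},
  ],
)

```text
time: 8.75
position: [0.4676, 0.3284, 0.1779]
tool_rot: [-0.948, 1.363, 0.959]
ft_force: [-0.1, -0.5, -0.0]
grip_width: 0.699
```

Take a wrist look here.

```bash
python3 - <<'E'
from h import *
st=get_state();w=get_image('wrist');cv2.imwrite('pics/w2.png',w)
a=get_image('side');
M=R.from_rotvec(st['tool_rot']).as_matrix();print(M.round(3),st['joint_positions'].round(2))
C=cam('wrist',st)
for p in [(.454,.389,.044),(.522,.403,.044)]: print(proj(C,p).round(1))
E
```

```text
[[-0.013 -0.941  0.337]
 [-0.     0.337  0.941]
 [-1.     0.012 -0.005]] [-0.22  0.22 -0.5   1.69  0.1   1.27  0.49]
[378.6 158.9]
[415.5 224.2]
```

View pics/w2.png

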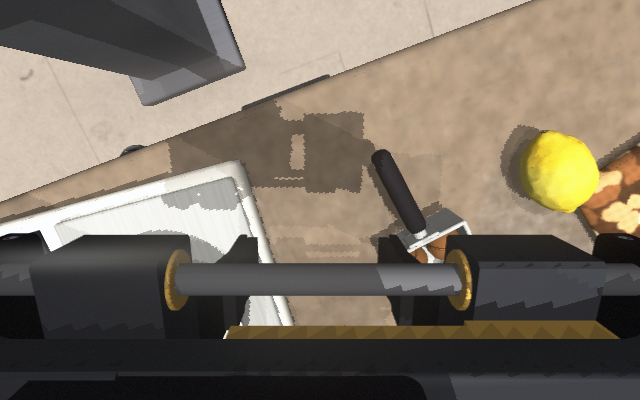

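The wrist picture shows the handle running from its end at (379,156) to its front at (420,231), with the scale corner to the left and the lemon to the right.

```bash
python3 - <<'E'
from h import *
st=get_state();C=cam('wrist',st);M=R.from_rotvec(st['tool_rot']).as_matrix()
e=cast(C,(379.5,156),.05);f=cast(C,(420,231),.05);d=f-e;L=np.hypot(*d[:2]);yaw=np.degrees(np.arctan2(d[1],d[0]))
print(e.round(4),f.round(4),L,yaw)
g=f-d/L*.020;g[2]=.025
print('grip',g,'tool shift',(M.T@(g-st['position'])/.025).round(2),'yaw turn needed',yaw+90-np.degrees(np.arctan2(M[1,2],M[0,2])))
E
```

```text
[0.4511 0.3896 0.05  ] [0.5274 0.4035 0.05  ] 0.0775367815328035 10.32903150904925
grip [0.50775097 0.39987712 0.025     ] tool shift [ 6.09 -0.6   3.28] yaw turn needed 30.390583930338693
```

play_rows(
  targets=[
    {"claw":0.3,"linear":[0.3,-0.25,0.5],"rotation":[-0.079,0,0]},
    {"claw":0.3,"linear":[0.4,-0.25,0.5],"rotation":[-0.079,0,0]},
    {"claw":0.3,"linear":[0.4,-0.25,0.5],"rotation":[-0.079,0,0]},
    {"claw":0.3,"linear":[0.4,-0.25,0.5],"rotation":[-0.079,0,0]},
    {"claw":0.3,"linear":[0.2,-0.2,0.3],"rotation":[-0.02,0,0]},
    {"claw":0.3,"linear":[0,0,0],"rotation":[0,0,0]},
    {"claw":0.3,"linear":[0,0,0],"rotation":[0,0,0]},
  ],
)

```text
time: 9.43
position: [0.5067, 0.3825, 0.131]
tool_rot: [-1.326, 1.134, 1.344]
ft_force: [-0.3, -0.6, 0.4]
grip_width: 0.7
```

```bash
cat > d.py <<'E'
from h import *
import sys
st=get_state();M=R.from_rotvec(st['tool_rot']).as_matrix();g=np.array([float(v) for v in sys.argv[1:4]])
print(st['position'].round(4),'shift',(M.T@(g-st['position'])/.025).round(2),'jaw yaw',np.degrees(np.arctan2(M[1,2],M[0,2])).round(1),'fingers',M[:,0].round(3),'f',np.round(st['ft_force'],1),'w',st['grip_width'],'q',st['joint_positions'].round(2),'t',st['time'])
E
python3 d.py .508 .400 .025
```

```text
[0.5067 0.3825 0.131 ] shift [ 4.24 -0.23  0.67] jaw yaw 99.7 fingers [-0.014 -0.    -1.   ] f [-0.3 -0.6  0.4] w 0.700309265945072 q [-0.25  0.41 -0.56  1.58  0.22  1.23  0.9 ] t 9.4333
```

play_rows(
  targets=[
    {"claw":0.3,"linear":[0.4,-0.05,0.35],"rotation":[0,0,0]},
    {"claw":0.3,"linear":[0.8,-0.05,0.3],"rotation":[0,0,0]},
    {"claw":0.3,"linear":[0.8,0,0],"rotation":[0,0,0]},
    {"claw":0.3,"linear":[0.8,0,0],"rotation":[0,0,0]},
    {"claw":0.3,"linear":[0.6,0,0],"rotation":[0,0,0]},
    {"claw":0.3,"linear":[0.3,0,0],"rotation":[0,0,0]},
    {"claw":0.3,"linear":[0,0,0],"rotation":[0,0,0]},
  ],
)

```text
time: 10.02
position: [0.5059, 0.401, 0.037]
tool_rot: [-1.313, 1.138, 1.325]
ft_force: [-0.2, -0.2, -0.5]
grip_width: 0.699
```

```bash
python3 d.py .508 .400 .025
```

```text
[0.5059 0.401  0.037 ] shift [ 0.48 -0.08 -0.06] jaw yaw 98.5 fingers [-0.007  0.002 -1.   ] f [-0.2 -0.2 -0.5] w 0.6988363299207636 q [-0.3   0.52 -0.53  1.64  0.28  1.07  0.81] t 10.0167
```

play_rows(
  targets=[
    {"claw":0.3,"linear":[0.3,-0.05,-0.05],"rotation":[-0.02,0,0]},
    {"claw":0.3,"linear":[0.15,0,0],"rotation":[0,0,0]},
    {"claw":0.6,"linear":[0,0,0],"rotation":[0,0,0]},
    {"claw":1,"linear":[0,0,0],"rotation":[0,0,0]},
    {"claw":1,"linear":[0,0,0],"rotation":[0,0,0]},
    {"claw":1,"linear":[0,0,0],"rotation":[0,0,0]},
    {"claw":1,"linear":[0,0,0],"rotation":[0,0,0]},
    {"claw":1,"linear":[0,0,0],"rotation":[0,0,0]},
    {"claw":1,"linear":[0,0,0],"rotation":[0,0,0]},
    {"claw":1,"linear":[0,0,0],"rotation":[0,0,0]},
  ],
  newtons=60,
)

```text
time: 10.85
position: [0.5095, 0.4023, 0.0315]
tool_rot: [-1.331, 1.117, 1.338]
ft_force: [-0.2, 0.2, 1.0]
grip_width: 0.191
```

play_rows(
  targets=[
    {"claw":1,"linear":[0,0,0],"rotation":[0,0,0]},
    {"claw":1,"linear":[0,0,0],"rotation":[0,0,0]},
    {"claw":1,"linear":[0,0,0],"rotation":[0,0,0]},
  ],
)

```text
time: 11.1
position: [0.5096, 0.4024, 0.0315]
tool_rot: [-1.332, 1.117, 1.338]
ft_force: [0.3, 0.4, -0.1]
grip_width: 0.19
```

The jaws stopped at about 16.6 mm, so the grip is on the 17 mm handle. I lift gently.

play_rows(
  targets=[
    {"claw":1,"linear":[-0.2,0,0],"rotation":[0,0,0]},
    {"claw":1,"linear":[-0.3,0,0],"rotation":[0,0,0]},
    {"claw":1,"linear":[-0.5,0,0],"rotation":[0,0,0]},
    {"claw":1,"linear":[-0.7,0,0],"rotation":[0,0,0]},
    {"claw":1,"linear":[-0.8,0,0],"rotation":[0,0,0]},
    {"claw":1,"linear":[-0.8,0,0],"rotation":[0,0,0]},
    {"claw":1,"linear":[-0.8,0,0],"rotation":[0,0,0]},
    {"claw":1,"linear":[-0.7,0,0],"rotation":[0,0,0]},
    {"claw":1,"linear":[-0.5,0,0],"rotation":[0,0,0]},
    {"claw":1,"linear":[-0.2,0,0],"rotation":[0,0,0]},
  ],
)

```text
time: 11.93
position: [0.5067, 0.4001, 0.1794]
tool_rot: [-1.331, 1.123, 1.342]
ft_force: [-0.3, 0.6, -1.6]
grip_width: 0.19
```

```bash
python3 d.py .531 .36 .2; python3 - <<'E'
from h import *
a=get_image('scene');b=get_image('side')
cv2.imwrite('pics/lift.png',np.hstack([cv2.resize(b[60:320,230:430],None,fx=2,fy=2),cv2.resize(a[60:320,200:400],None,fx=2,fy=2)]))
E
```

```text
[0.5067 0.4001 0.1794] shift [-0.83 -0.67 -1.75] jaw yaw 100.0 fingers [-0.006  0.003 -1.   ] f [-0.3  0.6 -1.6] w 0.1901974674298203 q [-0.27  0.39 -0.57  1.5   0.21  1.31  0.89] t 11.9333
```

View pics/lift.png

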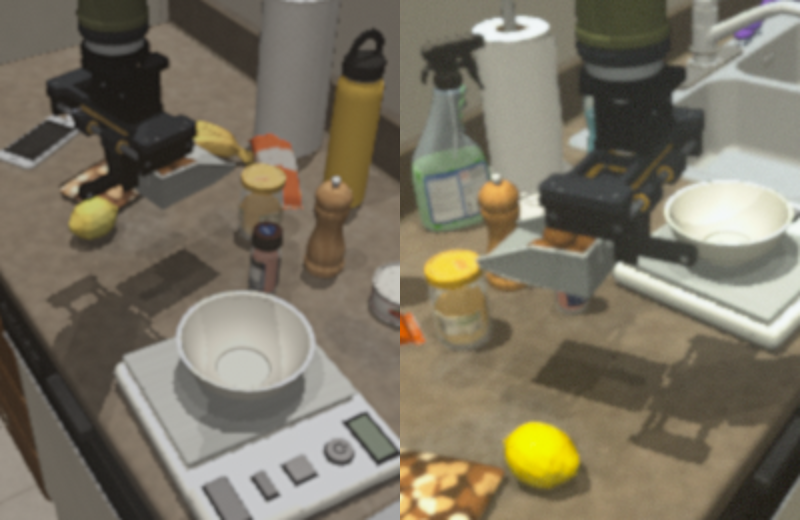

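The scoop hangs level with the walnuts inside. I swing it so the nose points towards the bowl.

play_rows(
  targets=[
    {"claw":1,"linear":[-0.2,0,0],"rotation":[0.03,0,0]},
    {"claw":1,"linear":[-0.2,0,0],"rotation":[0.05,0,0]},
    {"claw":1,"linear":[-0.2,0,0],"rotation":[0.06,0,0]},
    {"claw":1,"linear":[-0.2,0,0],"rotation":[0.065,0,0]},
    {"claw":1,"linear":[-0.2,0,0],"rotation":[0.065,0,0]},
    {"claw":1,"linear":[0,0,0],"rotation":[0.065,0,0]},
    {"claw":1,"linear":[0,0,0],"rotation":[0.065,0,0]},
    {"claw":1,"linear":[0,0,0],"rotation":[0.065,0,0]},
    {"claw":1,"linear":[0,0,0],"rotation":[0.065,0,0]},
    {"claw":1,"linear":[0,0,0],"rotation":[0.065,0,0]},
  ],
)

```text
time: 12.87
position: [0.501, 0.3952, 0.1918]
tool_rot: [-0.602, 1.512, 0.603]
ft_force: [-0.1, 0.3, -2.3]
grip_width: 0.186
```

play_rows(
  targets=[
    {"claw":1,"linear":[0,0,0],"rotation":[0.065,0,0]},
    {"claw":1,"linear":[0,0,0],"rotation":[0.065,0,0]},
    {"claw":1,"linear":[0,0,0],"rotation":[0.065,0,0]},
    {"claw":1,"linear":[0,0,0],"rotation":[0.065,0,0]},
    {"claw":1,"linear":[0,0,0],"rotation":[0.065,0,0]},
    {"claw":1,"linear":[0,0,0],"rotation":[0.065,0,0]},
    {"claw":1,"linear":[0,0,0],"rotation":[0.05,0,0]},
    {"claw":1,"linear":[0,0,0],"rotation":[0.02,0,0]},
    {"claw":1,"linear":[0,0,0],"rotation":[0,0,0]},
  ],
)

```text
time: 13.62
position: [0.4952, 0.3912, 0.1781]
tool_rot: [-0.019, 1.612, -0.013]
ft_force: [-0.6, 0.1, -1.7]
grip_width: 0.186
```

```bash
python3 d.py .531 .36 .153
```

```text
[0.4952 0.3912 0.1781] shift [ 0.97 -1.23  1.47] jaw yaw 0.2 fingers [-0.041 -0.02  -0.999] f [-0.6  0.1 -1.7] w 0.1857875733401412 q [-0.46  0.36 -0.31  1.51  0.1   1.34 -0.77] t 13.6167
```

play_rows(
  targets=[
    {"claw":1,"linear":[0,-0.2,0.2],"rotation":[0,-0.026,0]},
    {"claw":1,"linear":[0,-0.35,0.3],"rotation":[0,0,0]},
    {"claw":1,"linear":[0,-0.35,0.3],"rotation":[0,0,0]},
    {"claw":1,"linear":[0.1,-0.35,0.3],"rotation":[0,0,0]},
    {"claw":1,"linear":[0.2,-0.2,0.15],"rotation":[0,0,0]},
    {"claw":1,"linear":[0.2,0,0],"rotation":[0,0,0]},
    {"claw":1,"linear":[0,0,0],"rotation":[0,0,0]},
    {"claw":1,"linear":[0,0,0],"rotation":[0,0,0]},
  ],
)

```text
time: 14.28
position: [0.5295, 0.3482, 0.16]
tool_rot: [-0.023, 1.578, -0.015]
ft_force: [0.3, 0.2, -1.5]
grip_width: 0.187
```

```bash
python3 d.py .528 .354 .153; python3 - <<'E'
from h import *
a=get_image('scene');b=get_image('side')
cv2.imwrite('pics/pre.png',np.hstack([cv2.resize(b[60:320,230:430],None,fx=2,fy=2),cv2.resize(a[60:320,240:440],None,fx=2,fy=2)]))
st=get_state()
for n in('side','scene'):
  C=cam(n);o=[230,60] if n=='side' else [240,60];M=R.from_rotvec(st['tool_rot']).as_matrix()
  for y in (-.0395,.0395): print(n,((proj(C,st['position']+M@[.023,-.151,y])-o)*2).round())
E
```

```text
[0.5295 0.3482 0.16  ] shift [ 0.27  0.24 -0.06] jaw yaw 0.3 fingers [-0.007 -0.024 -1.   ] f [ 0.3  0.2 -1.5] w 0.1872388036924932 q [-0.41  0.35 -0.28  1.55  0.12  1.28 -0.7 ] t 14.2833
side [199. 307.]
side [258. 282.]
scene [265. 201.]
scene [205. 184.]
```

View pics/pre.png

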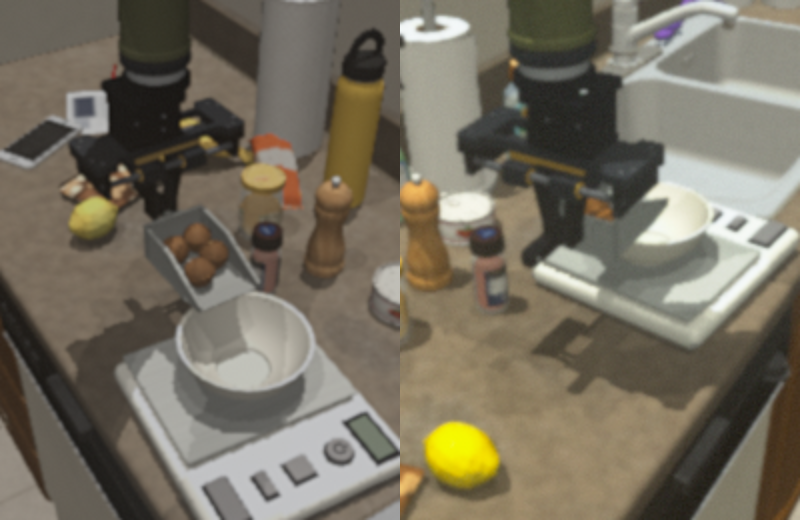

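The scoop is level with all four nuts in it, and its lip is over the bowl's near-left inside, which matches the projected lip corners. I start tipping about the lip.

play_rows(
  targets=[
    {"claw":1,"linear":[-0.2,-0.03,0],"rotation":[0,0,0.028]},
    {"claw":1,"linear":[-0.45,-0.08,0],"rotation":[0,0,0.0556]},
    {"claw":1,"linear":[-0.45,-0.08,0],"rotation":[0,0,0.0556]},
    {"claw":1,"linear":[-0.45,-0.08,0],"rotation":[0,0,0.0556]},
    {"claw":1,"linear":[-0.2,-0.04,0],"rotation":[0,0,0.028]},
  ],
)

```text
time: 14.8
position: [0.5243, 0.3462, 0.2038]
tool_rot: [0.252, 1.566, 0.287]
ft_force: [0.3, -0.3, -2.0]
grip_width: 0.189
```

```bash
cat > lip.py <<'E'
from h import *
st=get_state();M=R.from_rotvec(st['tool_rot']).as_matrix()
print('lip',(st['position']+M@[.023,-.151,0]).round(3),'pitch',np.degrees(np.arctan2(M[2,1],-M[2,0])).round(1),'roll',M[2,2].round(3))
E
python3 lip.py
```

```text
lip [0.527 0.212 0.131] pitch 19.7 roll -0.008
```

play_rows(
  targets=[
    {"claw":1,"linear":[-0.4,-0.12,0.03],"rotation":[0,0,0.0556]},
    {"claw":1,"linear":[-0.45,-0.15,0.03],"rotation":[0,0,0.0556]},
    {"claw":1,"linear":[-0.48,-0.15,0],"rotation":[0,0,0.0556]},
    {"claw":1,"linear":[-0.48,-0.15,0],"rotation":[0,0,0.0556]},
    {"claw":1,"linear":[-0.2,-0.04,0],"rotation":[0,0,0.028]},
    {"claw":1,"linear":[0,0,0],"rotation":[0,0,0]},
  ],
)

```text
time: 15.3
position: [0.5274, 0.3084, 0.2475]
tool_rot: [0.57, 1.493, 0.615]
ft_force: [0.1, -0.6, -1.7]
grip_width: 0.188
```

```bash
python3 lip.py;python3 - <<'E'
from h import *
b=get_image('side')
cv2.imwrite('pics/pour.png',cv2.resize(b[60:320,230:430],None,fx=2,fy=2))
E
```

```text
lip [0.531 0.215 0.127] pitch 43.4 roll 0.006
```

View pics/pour.png

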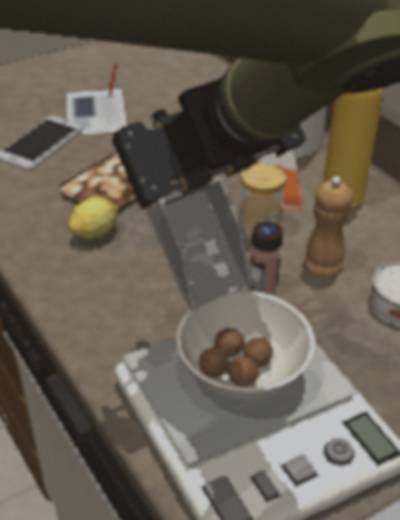

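All four walnuts are in the bowl. I level the scoop again by raising the nose, then swing it back to its old place.

play_rows(
  targets=[
    {"claw":1,"linear":[-0.3,0.1,0],"rotation":[0,0,-0.03]},
    {"claw":1,"linear":[-0.2,0.2,0],"rotation":[0,0,-0.07]},
    {"claw":1,"linear":[0,0.3,0],"rotation":[0,0,-0.07]},
    {"claw":1,"linear":[0,0.3,0],"rotation":[0,0,-0.07]},
    {"claw":1,"linear":[0,0.3,0],"rotation":[0,0,-0.07]},
    {"claw":1,"linear":[0,0.3,0],"rotation":[0,0,-0.07]},
    {"claw":1,"linear":[0,0.5,0],"rotation":[0,0,-0.06]},
    {"claw":1,"linear":[0,0.7,-0.1],"rotation":[0,0,0]},
    {"claw":1,"linear":[0,0.7,-0.1],"rotation":[0,0,0]},
    {"claw":1,"linear":[0,0.3,0],"rotation":[0,0,0]},
  ],
)

```text
time: 16.18
position: [0.5158, 0.4074, 0.2862]
tool_rot: [-0.003, 1.542, 0.054]
ft_force: [-1.5, 1.3, -2.2]
grip_width: 0.188
```

```bash
python3 d.py .508 .402 .15; python3 lip.py
```

```text
[0.5158 0.4074 0.2862] shift [ 5.43 -0.38 -0.48] jaw yaw 2.1 fingers [ 0.028  0.033 -0.999] f [-1.5  1.3 -2.2] w 0.18809696846768492 q [-0.39  0.31 -0.4   1.36  0.12  1.45 -0.75] t 16.1833
lip [0.522 0.257 0.258] pitch 1.8 roll 0.029
```

Swing back to jaw yaw 100° (98° to go) and descend part way.

play_rows(
  targets=[
    {"claw":1,"linear":[0,0,0],"rotation":[-0.05,0,0]},
    {"claw":1,"linear":[0.1,0,0],"rotation":[-0.075,0,0]},
    {"claw":1,"linear":[0.1,0,0],"rotation":[-0.075,0,0]},
    {"claw":1,"linear":[0.1,0,0],"rotation":[-0.075,0,0]},
    {"claw":1,"linear":[0.1,0,0],"rotation":[-0.075,0,0]},
    {"claw":1,"linear":[0.1,0,0],"rotation":[-0.075,0,0]},
    {"claw":1,"linear":[0.1,0,0],"rotation":[-0.075,0,0]},
    {"claw":1,"linear":[0.1,0,0],"rotation":[-0.075,0,0]},
    {"claw":1,"linear":[0.1,0,0],"rotation":[-0.075,0,0]},
    {"claw":1,"linear":[0.1,0,0],"rotation":[-0.075,0,0]},
  ],
)

```text
time: 17.02
position: [0.5081, 0.4251, 0.269]
tool_rot: [-0.95, 1.29, 0.967]
ft_force: [0.7, -0.1, -0.9]
grip_width: 0.188
```

play_rows(
  targets=[
    {"claw":1,"linear":[0.1,0,0],"rotation":[-0.075,0,0]},
    {"claw":1,"linear":[0.1,0,0],"rotation":[-0.075,0,0]},
    {"claw":1,"linear":[0.1,0,0],"rotation":[-0.075,0,0]},
    {"claw":1,"linear":[0.1,0,0],"rotation":[-0.075,0,0]},
    {"claw":1,"linear":[0.1,0,0],"rotation":[-0.06,0,0]},
    {"claw":1,"linear":[0,0,0],"rotation":[0,0,0]},
    {"claw":1,"linear":[0,0,0],"rotation":[0,0,0]},
  ],
)

```text
time: 17.6
position: [0.506, 0.4297, 0.2587]
tool_rot: [-1.405, 1.005, 1.386]
ft_force: [-1.0, -0.4, -0.5]
grip_width: 0.193
```

```bash
python3 d.py .508 .402 .033; python3 lip.py
```

```text
[0.506  0.4297 0.2587] shift [ 8.97  0.7  -1.32] jaw yaw 105.8 fingers [ 0.044  0.039 -0.998] f [-1.  -0.4 -0.5] w 0.19294480709979484 q [-0.24  0.36 -0.66  1.4   0.23  1.4   0.95] t 17.6
lip [0.652 0.472 0.244] pitch -3.0 roll 0.026
```

play_rows(
  targets=[
    {"claw":1,"linear":[0.3,0.1,-0.35],"rotation":[0.064,0,0]},
    {"claw":1,"linear":[0.7,0.1,-0.35],"rotation":[0,0.0166,0.033]},
    {"claw":1,"linear":[0.8,0,-0.35],"rotation":[0,0,0]},
    {"claw":1,"linear":[0.8,0,0],"rotation":[0,0,0]},
    {"claw":1,"linear":[0.8,0,0],"rotation":[0,0,0]},
    {"claw":1,"linear":[0.8,0,0],"rotation":[0,0,0]},
    {"claw":1,"linear":[0.8,0,0],"rotation":[0,0,0]},
    {"claw":1,"linear":[0.6,0,0],"rotation":[0,0,0]},
    {"claw":1,"linear":[0.2,0,0],"rotation":[0,0,0]},
    {"claw":1,"linear":[0,0,0],"rotation":[0,0,0]},
  ],
)

```text
time: 18.43
position: [0.5091, 0.4082, 0.1136]
tool_rot: [-1.313, 1.127, 1.312]
ft_force: [-0.9, 0.0, -0.4]
grip_width: 0.189
```

```bash
python3 d.py .508 .402 .033; python3 lip.py
```

```text
[0.5091 0.4082 0.1136] shift [ 3.22  0.1  -0.26] jaw yaw 98.3 fingers [ 0.007  0.008 -1.   ] f [-0.9  0.  -0.4] w 0.1892672224048713 q [-0.25  0.46 -0.6   1.57  0.27  1.19  0.81] t 18.4333
lip [0.659 0.43  0.092] pitch -0.5 roll 0.006
```

play_rows(
  targets=[
    {"claw":1,"linear":[0.6,0,-0.1],"rotation":[0,0,0]},
    {"claw":1,"linear":[0.8,0,-0.1],"rotation":[0,0,0]},
    {"claw":1,"linear":[0.7,0,0],"rotation":[0,0,0]},
    {"claw":1,"linear":[0.4,0,0],"rotation":[0,0,0]},
    {"claw":1,"linear":[0.2,0,0],"rotation":[0,0,0]},
    {"claw":1,"linear":[0.1,0,0],"rotation":[0,0,0]},
    {"claw":1,"linear":[0,0,0],"rotation":[0,0,0]},
  ],
)

```text
time: 19.02
position: [0.5149, 0.4088, 0.0503]
tool_rot: [-1.308, 1.116, 1.301]
ft_force: [0.5, 0.0, -2.0]
grip_width: 0.19
```

```bash
python3 d.py .508 .402 .0315; python3 lip.py
```

```text
[0.5149 0.4088 0.0503] shift [ 0.74  0.33 -0.24] jaw yaw 97.9 fingers [ 0.019  0.015 -1.   ] f [ 0.5  0.  -2. ] w 0.19037423952952517 q [-0.27  0.52 -0.58  1.62  0.32  1.07  0.78] t 19.0167
lip [0.665 0.43  0.03 ] pitch -1.2 roll 0.012
```

play_rows(
  targets=[
    {"claw":1,"linear":[0.2,0.1,0],"rotation":[0,0.008,0.014]},
    {"claw":1,"linear":[0.25,0,0],"rotation":[0,0,0]},
    {"claw":1,"linear":[0.2,0,0],"rotation":[0,0,0]},
    {"claw":1,"linear":[0.1,0,0],"rotation":[0,0,0]},
    {"claw":1,"linear":[0,0,0],"rotation":[0,0,0]},
  ],
)

```text
time: 19.43
position: [0.5143, 0.4106, 0.0334]
tool_rot: [-1.309, 1.139, 1.309]
ft_force: [-0.2, -0.2, -1.4]
grip_width: 0.188
```

```bash
python3 d.py .508 .402 .0315; python3 lip.py
```

```text
[0.5143 0.4106 0.0334] shift [ 0.07  0.3  -0.31] jaw yaw 97.8 fingers [ 0.001  0.001 -1.   ] f [-0.2 -0.2 -1.4] w 0.1882658601123826 q [-0.28  0.55 -0.57  1.61  0.33  1.08  0.77] t 19.4333
lip [0.664 0.431 0.011] pitch -0.1 roll 0.001
```

Just above the worktop. I ease down and release.

play_rows(
  targets=[
    {"claw":1,"linear":[0.08,0,0],"rotation":[0,0,0]},
    {"claw":1,"linear":[0.05,0,0],"rotation":[0,0,0]},
    {"claw":0.7,"linear":[0,0,0],"rotation":[0,0,0]},
    {"claw":0.5,"linear":[0,0,0],"rotation":[0,0,0]},
    {"claw":0.4,"linear":[0,0,0],"rotation":[0,0,0]},
    {"claw":0.4,"linear":[0,0,0],"rotation":[0,0,0]},
    {"claw":0.4,"linear":[0,0,0],"rotation":[0,0,0]},
    {"claw":0.4,"linear":[0,0,0],"rotation":[0,0,0]},
    {"claw":0.4,"linear":[0,0,0],"rotation":[0,0,0]},
  ],
  newtons=20,
)

```text
time: 20.18
position: [0.5156, 0.4118, 0.033]
tool_rot: [-1.309, 1.135, 1.306]
ft_force: [-0.9, -0.7, -0.4]
grip_width: 0.576
```

play_rows(
  targets=[
    {"claw":0.4,"linear":[-0.4,0,0],"rotation":[0,0,0]},
    {"claw":0.4,"linear":[-0.8,0,0],"rotation":[0,0,0]},
    {"claw":0.4,"linear":[-1,0,0],"rotation":[0,0,0]},
    {"claw":0.4,"linear":[-1,0,0],"rotation":[0,0,0]},
    {"claw":0.4,"linear":[-1,0,0],"rotation":[0,0,0]},
    {"claw":0.4,"linear":[-1,0,0],"rotation":[0,0,0]},
    {"claw":0.4,"linear":[-0.5,0,0],"rotation":[0,0,0]},
    {"claw":0.4,"linear":[0,0,0],"rotation":[0,0,0]},
  ],
)

```text
time: 20.85
position: [0.5135, 0.4106, 0.1838]
tool_rot: [-1.31, 1.138, 1.309]
ft_force: [-0.1, 0.2, 0.1]
grip_width: 0.601
```

```bash
python3 - <<'E'
from h import *
a=get_image('scene');b=get_image('side')
cv2.imwrite('pics/end.png',np.hstack([cv2.resize(b[90:340,240:440],None,fx=2,fy=2),cv2.resize(a[90:340,240:440],None,fx=2,fy=2)]))
E
```

```text
(no output)
```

View pics/end.png

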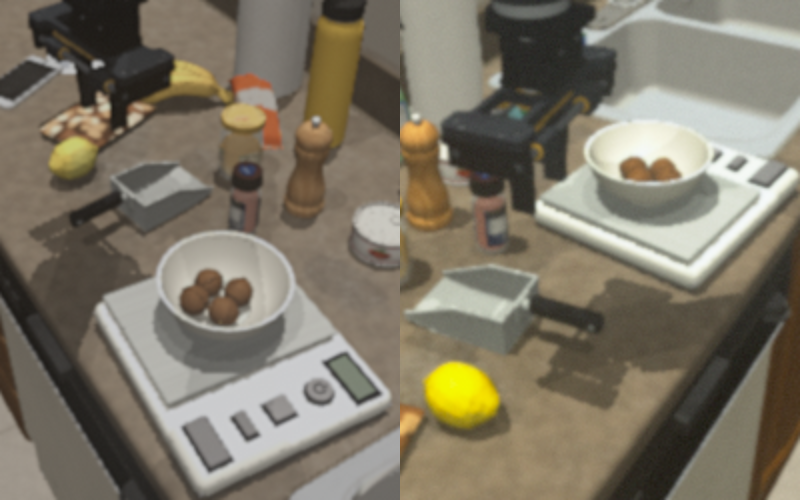

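The scoop lies flat on the worktop, empty and clear of the scale. All four walnuts are in the bowl, and the lemon and jar have not moved. I'm handing in.

```bash
python3 -c "
from bench import close_job
print(close_job())"
```

```text
the job is handed in; nothing more can be done
None
```

The job is handed in after about 21 s of the 61 s allowed; no verdict came back.

- **Keys:** I pressed round, square and wide bar in that order. Each went down to its stop with the fingertips at z about 0.037 m and 22–26 N, and was let up again before the next. I pressed the round key twice, because I couldn't tell whether the first press had been held down long enough. That first press read 38 N at the wrist, well under the 120 N limit. Nothing touched the slim key as far as I could see.
- **Walnuts and scoop:** I gripped the scoop by its handle, tipped it about its lip over the bowl and laid it back level near where it started.
- **Last pictures:** All four walnuts are in the bowl, which stands on the plate, and all keys look up. The scoop is flat and clear of the scale, and the lemon and jar look unmoved.
- **Not confirmed:** Key travel could not be read, so the presses rest on force and height only. The side and wrist cameras disagreed by about 5 mm on the key positions, so I aimed between them. My rough bowl measurements from the side and scene views differed by 40 mm in y. I went by the wrist view, which agreed with the plate's position to within about 6 mm.

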